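# Cover the screw tin and count it on the bench counter

### The arm

A 6-joint arm with a two-finger parallel gripper is mounted at the origin on the work surface. World frame = base frame: x ahead of the robot, y to its left, z up, the work surface at z = 0. Lengths are in m, angles in rad, forces in N, time in s.
With the tool pointing down it reaches from about 0.35 to 0.975 m from the base axis. Payload 4.9 kg.
Tool frame: the origin (TCP) lies midway between the tips of the shut fingers; the grasp point (between the pads) lies 19 mm behind it; z points along the fingers, y is the direction in which the jaws open and shut (so a half turn about z gives the same grasp; the last joint's range is limited). The gripper opens to 85 mm and grips with 20 to 120 N. Pads are 22 mm wide; open, the fingers measure 114 mm over their backs; the gripper's body (76 mm by 85 mm) begins 54 mm behind the grasp point. The pads swing forward as they close: fully open they stand 13 mm farther back than shut.
Start: joints at [-0.119, 0.053, 1.613, -0, 1.476, -0.119], TCP at [0.625, 0, 0.205] pointing down, gripper open.
Joint ranges: [-3.01, 3.01], [-1.01, 2.22], [0.06, 2.58], [-1.02, 4.17], [0.09, 2.62], [-3.14, 3.14]. Speed limits (rad/s): [2.57, 2.57, 3.14, 3.14, 3.14, 3.14].

### API

Orientations are given as a unit quaternion [w, x, y, z].
In Python, from plant import state, grab_frame, camera_params, job_done, boxes_of gives the robot as it stands.
- The arm moves only by the tool step_arm, never from a script. Its argument "steps" is a list of rows, each a list of 4 numbers: the shift along the tool's x, y, z in mm, then the turn about the tool's z in degrees. A call has 1 to 8 rows; each row shifts and turns the pose as measured when the row begins, along the tool's axes as they then stand; what a row does not reach is not made up. A row lasts 1/10 s, in which the tool goes at most 50 mm and 8.59 degrees, less where a joint would pass 70% of its speed; a pose out of reach is approached as far as the arm can. A call is refused whole if a number of a shift passes 50 or a number of a turn 8.59, either way. A call with a gripper value outside its range is refused whole. "claw" is the opening in per cent of the stroke, from 0 (shut) to 100 (fully open), set as the call begins (left out, the last holds). The fingers move at their own pace and stop on an object; the grip force is fixed at half the most. Time passes only in rows, so rows that do not move let the fingers close. It gives the time, the measured TCP pose, the force and the opening at its end, in the units of the state.
- state(): the state, without advancing time (a new reading comes with each control period).
- grab_frame(name): name is "scene" or "side" or "wrist"; returns (picture, depth): 480x640x3 uint8, red, green, blue; 480x640 float32, m along the optical axis (not along the pixel's ray), 0 where there is no reading.
- camera_params(name): a dict with "mtx" (3x3 intrinsics, pixels), "extrinsics" (4x4, takes a point from camera to world coordinates); the wrist camera has in their place "T_tool_cam" (4x4, takes a point from camera to tool coordinates, whose origin is the TCP and whose axes are the flange's). Camera axes: x right, y down, z forward; pixel columns grow to the right and rows downward; lengths in m; the calibration is good to about 2 mm. The wrist camera is an equidistant fisheye: a pixel r from the principal point sees the ray r / f radians off the axis. A picture is of the moment at which its call begins: read the wrist's pose just before it. camera_params takes no time and is no camera call.
- job_done(): hands the job in, once; it reports no verdict.
Trained networks look in the newest picture that a camera, given by its name, has taken for a name from the list of things; names that differ only in an ending like _2 or _b are one class to them, and where a whole thing is asked for, a point or a joint stands for the part that bears it (a point fixed in the world has none). Each returns a list of dicts, best first, with "p" (0 to 1); they miss things now and then, are a little off and sometimes report something else, mostly with a low value. They report only what shows in the picture. A call takes as long as a camera call. They do not tell look-alikes from the thing itself.
- boxes_of(camera, label): "box" ([left, top, width, height] in pixels, round what is visible of it).
The state is a dict: "time": time; "joint_pos": joint angles; "joint_vel": joint speeds; "joint_efforts": joint torques, N m; "tool_pos": TCP position; "tool_rot": TCP orientation; "contact_force": force on the tool from outside, world axes, zero at the start; "ft_torque": the same for the moment, N m; "gripper_width": opening from 0.0 (shut) to 1.0 (fully open).
Only numpy, scipy, OpenCV 4.12 (cv2) and the standard library are available. Lean on these libraries where they do the work, as an engineer would, in place of code of your own. Each camera call takes 0.05 s, during which the arm holds its last target. There are 200 camera calls.

### The job

The larger open tin of salvaged screws is finished: take the knobbed lid that lies on the bench and set it gently on that tin, without dropping it, so that it sits fully down and level. Then count the tin on the bench counter: swing the counter's lever all the way to its stop and let it spring back to rest. Leave the tin standing where it is and do not disturb the small tin, the screwdriver or the heatsink beside the work.

Things in the scene. Friction and masses are not known exactly. Their poses are not given: they have to be found in the camera images.
- tin: the larger open aluminium tin, loose, 90 mm outer diameter, 84 mm inner diameter (wall 3 mm), 70 mm high, a layer of screws at the bottom. Origin: centre of its underside; z up. It may stand in either of two places, the small tin in the other.
- tin_rim (a point): centre of the larger tin's mouth, at rim height, 70 mm over its underside.
- lid: loose round aluminium lid, knob up, 42 mm high in all. From below: locating disc 76 mm diameter, 8 mm high, drops into the tin with 4 mm play all round; flange 96 mm diameter, 4 mm thick, rests on the rim; black upright cylindrical knob 22 mm diameter, 30 mm high. Origin: centre of its underside; z up. Seated, the origin is 8 mm below the tin's rim.
- lid_knob (a point): point on the axis of the lid's knob, 30 mm above the lid's underside, 18 mm above the flange's upper face, 12 mm below the knob's top.
- counter: bench tally counter, fixed: grey housing 110 (x) x 130 (y) mm, top 56 mm above the bench, base plate 150 x 170 mm; four blank white number wheels on top towards +x. The lever swings level over the top between two steel stop pins (8 mm diameter, 14 mm high, 50 mm from the pivot). Origin: centre of its underside; z up. The lever points to the -x side (along -x at joint 0.5).
- pivot (a point): the lever's vertical axis, on the counter's top face, 56 mm above the bench.
- lever (a joint): angle of the lever, rad: 0 at rest, 1.0 at its stop; grows counter-clockwise seen from above (in the counter's frame the lever lies 0.5 rad to the +y side of -x at rest, 0.5 rad to the -y side at the stop). A spring drives it back to 0; at its knob this takes about 1.5 N at rest and 4.5 N at the stop.
- lever_grip (a point): point on the axis of the black upright knob at the lever's end: knob 18 mm diameter, 42 mm high, 85 mm from the pivot. The point lies 20 mm above the lever arm's upper face, 16 mm below the knob's top, 89 mm above the bench. Moves with the lever.
- small_tin: smaller open aluminium tin, 64 mm diameter, 55 mm high, holding screws; the lid does not fit it; leave it alone. Origin: centre of its underside.
- screwdriver: bystander: orange-handled screwdriver lying flat, 170 mm long. Origin: under its middle, length along x.
- heatsink: bystander: small finned aluminium heatsink, 40 x 40 x 20 mm. Origin: centre of its underside.
There are look-alikes about, which are no part of the job. What is shaped like the counter but purple is not meant.

How it is judged:
On the way, in this order (a step that is already met when the one before it is completed fails the run):
1. the lid sits seated and level on the larger tin, released (horizontal distance between lid and tin below 0.008 m and z of lid in the frame of tin between 0.0595 and 0.0645 m and angle between the z axis of lid and the z axis of tin, either way round below 0.04 rad and angle between tin's own z axis and vertical below 0.05 rad and contact force between the fingers and lid below 0.1 N), for 0.3 s.
2. the counter's lever has been swung to its stop (value of joint lever above 0.93 rad), for 0.05 s.
3. the lever has been released and is back at rest (value of joint lever below 0.08 rad and contact force between each of the arm, the fingers and counter below 0.1 N), for 0.2 s.
At the end, for the whole second after the job is handed in: The lid is released and at rest on the larger tin: its underside 59.5 to 64.5 mm above the tin's underside (fully down: 62), centred within 8 mm, parallel to the tin within 0.04 rad; the tin upright within 0.05 rad and within 40 mm of where it stood; the lever, untouched, within 0.08 rad of rest (all of step 1 and all of step 3 and linear speed of lid below 0.02 m/s and distance of tin from where it was at the start of the episode below 0.04 m).
It fails at once if the counter is advanced (lever past half way) before the larger tin is covered (value of joint lever above 0.5 rad and not (horizontal distance between lid and tin below 0.008 m and z of lid in the frame of tin between 0.0595 and 0.0645 m and angle between the z axis of lid and the z axis of tin, either way round below 0.04 rad and angle between tin's own z axis and vertical below 0.05 rad)).
It fails at once if the lid is dropped from more than about 3 cm or flung (faster than 0.8 m/s while not held) (contact force between the fingers and lid below 0.1 N and linear speed of lid above 0.8 m/s).
It fails at once if the small tin, the screwdriver or the heatsink is shifted by more than 40 mm (distance of any of small_tin, screwdriver, heatsink from where it was at the start of the episode above 0.04 m).
It also fails if it takes over 51 s, if anything falls off the work surface, if the arm or the gripper's body presses on something with over 40 N, if the wrist force passes 120 N, or if a joint passes its speed limit or range.

## Working session

There is one attempt and no reset: what is moved stays moved. The work goes in short steps, Python scripts to look and compute and a tool call to move; the robot and the scene stay as the last step left them, time stands still between calls to the robot, and variables do not carry over. Pictures are saved under pics/ and viewed, about 8 in all and at most 12, crops included, and the job is handed in when it is done.

Besides the shell and the picture viewer there is one more tool, called after ">>>" by a JSON object that holds its "op" and its "data". step_arm: Moves the arm, as the interface text tells. Its arguments: {"type":"object","properties":{"steps":{"type":"array"},"claw":{"type":"number"}},"required":["steps"]}

```bash
mkdir -p pics; ls; python3 - <<'E'
from plant import *
import cv2,numpy as np
print(state())
ims=[]
for c in("scene","side"):
    im,d=grab_frame(c); np.savez(f"pics/{c}0.npz",im=im,d=d)
    cv2.imwrite(f"pics/{c}0.png",im[:,:,::-1])
    print(camera_params(c))
    for l in("tin","lid","counter","small_tin","lever_grip","screwdriver","heatsink"):
        print(c,l,[(np.round(b["box"]).tolist(),round(b["p"],2)) for b in boxes_of(c,l)])
print(camera_params("wrist"),state()["time"])
E
```

```text
pics
{'time': 0.0, 'joint_pos': array([-1.18987912e-01,  5.33553923e-02,  1.61432264e+00, -2.31668694e-05,
        1.47597862e+00, -1.18953371e-01]), 'joint_vel': array([-1.01413748e-03,  4.54765242e-04,  1.26219615e-05,  8.48612219e-04,
       -3.71183679e-04,  3.08380883e-03]), 'joint_efforts': array([ 2.70554956e-04, -3.93670499e+01, -3.70175600e+01, -1.62778279e-04,
        6.93513779e-03, -6.06393527e-06]), 'tool_pos': array([6.24316233e-01, 8.26189709e-05, 2.03946867e-01]), 'tool_rot': array([-8.04059599e-04,  7.07117833e-01,  7.07094976e-01, -6.47026195e-04]), 'contact_force': array([ 0.35414609,  0.04140586, -0.47529982]), 'ft_torque': array([0.00591996, 0.06921285, 0.02387266]), 'gripper_width': 1.000177955112324}
{'mtx': array([[560.8374535 ,   0.        , 325.08478091],
       [  0.        , 560.8374535 , 234.18991922],
       [  0.        ,   0.        ,   1.        ]]), 'extrinsics': array([[-0.19330889,  0.58514921, -0.78754814,  1.50799547],
       [ 0.98097448,  0.1299221 , -0.14425438,  0.13132946],
       [ 0.01790958, -0.80045028, -0.59913154,  0.84681732],
       
[... 1193 characters left out ...]
.0, 29.0], 0.75)]
side lever_grip [([382.0, 284.0, 57.0, 24.0], 0.96), ([274.0, 391.0, 81.0, 40.0], 0.62)]
side screwdriver []
side heatsink [([297.0, 313.0, 27.0, 30.0], 0.95)]
{'mtx': array([[371.64829954,   0.        , 323.65588355],
       [  0.        , 371.64829954, 236.7235321 ],
       [  0.        ,   0.        ,   1.        ]]), 'T_tool_cam': array([[ 2.65698959e-04, -9.65677184e-01, -2.59745078e-01,
         6.64322745e-02],
       [ 9.99999759e-01,  4.23127246e-04, -5.50175708e-04,
        -1.30951195e-03],
       [ 6.41197348e-04, -2.59744870e-01,  9.65677064e-01,
        -1.68843476e-01],
       [ 0.00000000e+00,  0.00000000e+00,  0.00000000e+00,
         1.00000000e+00]])} 0.8
```

View pics/scene0.png

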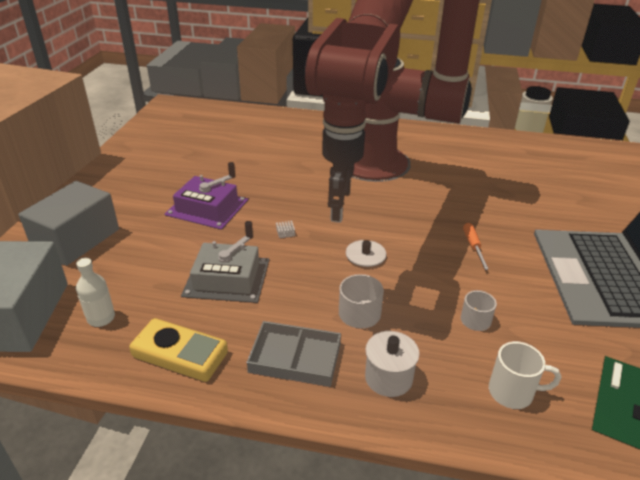

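View pics/side0.png

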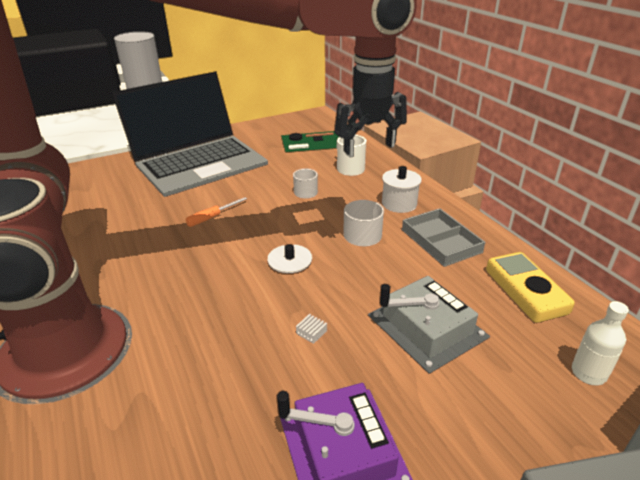

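The scene view shows the loose lid at (366,253), the open tin at (361,301), the grey counter at (228,268) with its knob at (249,230), and the heatsink at (286,229). The side view agrees: lid (290,258), tin (363,222), lever knob (385,295). Next I get positions from depth.

```bash
cat > h.py <<'E'
import numpy as np,cv2
from plant import *
def cloud(c,d):
    P=camera_params(c);K=P["mtx"];T=P["extrinsics"]
    v,u=np.mgrid[:480,:640]
    X=np.stack([(u-K[0,2])/K[0,0]*d,(v-K[1,2])/K[1,1]*d,d],-1)
    return X@T[:3,:3].T+T[:3,3]
def circ(p):
    A=np.c_[2*p[:,:2],np.ones(len(p))];s=np.linalg.lstsq(A,(p[:,:2]**2).sum(1),rcond=None)[0]
    return s[:2],np.sqrt(s[2]+s[0]**2+s[1]**2)
E
python3 - <<'E'
from h import *
B={"scene":dict(lid=(342,236,48,34),tin=(336,272,50,56),knob=(241,218,14,24),heat=(274,220,24,18),small=(460,290,37,40),counter=(184,235,85,66)),
"side":dict(lid=(264,242,52,32),tin=(342,200,42,46),knob=(376,282,18,26),heat=(295,312,34,30),small=(290,168,30,30),counter=(370,277,118,92))}
for c in B:
    z=np.load(f"pics/{c}0.npz");W=cloud(c,z["d"]);
    for n,(l,t,w,h) in B[c].items():
        p=W[t:t+h,l:l+w].reshape(-1,3);ok=z["d"][t:t+h,l:l+w].ravel()>0;im=z["im"][t:t+h,l:l+w].reshape(-1,3)[ok];p=p[ok]
        print(c,n,len(p),"z pct",np.percentile(p[:,2],[2,50,98]).round(3))
        f=lambda a,b,dark=None:p[(p[:,2]>a)&(p[:,2]<b)&((im.max(1)<70) if dark else True)]
        if n=="lid": q=f(.007,.018)
        elif n=="tin": q=f(.062,.078)
        elif n=="knob": q=f(.07,.12,1)
        elif n=="heat": q=f(.012,.03)
        elif n=="small": q=f(.048,.062)
        else: q=f(.05,.06)
        if len(q)>3:
            print("   n",len(q),"mean",q.mean(0).round(4),"bbox mid",((q[:,:2].min(0)+q[:,:2].max(0))/2).round(4),"ext",np.ptp(q[:,:2],axis=0).round(3),"circ",circ(q))
        if n=="counter":
            r=cv2.minAreaRect(q[:,:2].astype(np.float32));print(r)
        if n=="lid":
            q=f(.025,.05);print("   lidknob",q.mean(0).round(4),len(q),np.ptp(q,axis=0).round(3))
E
```

```text
scene lid 1624 z pct [-0.003  0.009  0.041]
   n 723 mean [0.4672 0.0404 0.012 ] bbox mid [0.4562 0.0397] ext [0.113 0.095] circ (array([0.46163242, 0.03980112]), np.float64(0.035774918304705944))
   lidknob [0.4651 0.0396 0.0372] 92 [0.024 0.021 0.02 ]
scene tin 2788 z pct [-0.002  0.026  0.071]
   n 370 mean [0.6559 0.0533 0.0674] bbox mid [0.6541 0.0533] ext [0.091 0.089] circ (array([0.65447083, 0.05338503]), np.float64(0.04329312805656912))
scene knob 335 z pct [-0.003  0.064  0.106]
   n 63 mean [ 0.535  -0.2234  0.0915] bbox mid [ 0.5355 -0.2241] ext [0.012 0.012] circ (array([ 0.53417303, -0.2239267 ]), np.float64(0.004096591391482951))
scene heat 432 z pct [-0.002  0.004  0.022]
   n 135 mean [ 0.4124 -0.1713  0.0185] bbox mid [ 0.4107 -0.1702] ext [0.057 0.049] circ (array([ 0.41160366, -0.17084478]), np.float64(0.018116233930231297))
scene small 1475 z pct [-0.002  0.025  0.056]
   n 238 mean [0.6242 0.2956 0.0528] bbox mid [0.6235 0.2956] ext [0.069 0.063] circ (array([0.62268926, 0.29543615]), np.float64(0.030367068950604113))
scene counter 5591 z pct [-0.002  0.019  0.0
[... 935 characters left out ...]
3 z pct [-0.002  0.005  0.022]
   n 413 mean [ 0.407  -0.1719  0.0179] bbox mid [ 0.408  -0.1717] ext [0.053 0.054] circ (array([ 0.4076342, -0.171372 ]), np.float64(0.01755737403601313))
side small 892 z pct [-0.002  0.026  0.055]
   n 141 mean [0.619  0.2942 0.0524] bbox mid [0.6205 0.2958] ext [0.064 0.066] circ (array([0.61927727, 0.2956896 ]), np.float64(0.030500540599960248))
side counter 10811 z pct [-0.002  0.007  0.072]
   n 2508 mean [ 0.6002 -0.2693  0.0561] bbox mid [ 0.6038 -0.2576] ext [0.118 0.139] circ (array([ 0.60311316, -0.2616607 ]), np.float64(0.05066755426767374))
((0.6042501330375671, -0.25756627321243286), (0.11312560737133026, 0.13057702779769897), 5.944946765899658)
```

>>> {"op": "step_arm", "data": {"steps": [[10,-40,0,0],[10,-40,0,0],[10,-40,10,0],[10,-40,20,0],[0,-5,20,0],[0,0,0,0],[0,0,0,0]], "claw": 80}}

```text
time: 1.5
tool_pos: [0.455, 0.0411, 0.1526]
tool_rot: [-0.0, 0.707, 0.707, 0.0]
contact_force: [1.3, 0.1, 0.4]
gripper_width: 0.799
```

```bash
cat >> h.py <<'E'
from scipy.spatial.transform import Rotation as R
def wrist(name=None):
    s=state();im,d=grab_frame("wrist");P=camera_params("wrist");K=P["mtx"]
    v,u=np.mgrid[:480,:640];x=(u-K[0,2])/K[0,0];y=(v-K[1,2])/K[1,1];th=np.hypot(x,y)+1e-9
    X=np.stack([np.tan(th)*x/th*d,np.tan(th)*y/th*d,d],-1)
    T=P["T_tool_cam"];X=X@T[:3,:3].T+T[:3,3]
    w,a,b,c=s["tool_rot"];W=X@R.from_quat([a,b,c,w]).as_matrix().T+s["tool_pos"]
    W[d<=0]=np.nan
    if name:cv2.imwrite(f"pics/{name}.png",im[:,:,::-1])
    return s,im,W
def sel(W,a,b,c,r):
    p=W.reshape(-1,3);return p[(p[:,2]>a)&(p[:,2]<b)&(np.hypot(*(p[:,:2]-c).T)<r)]
E
python3 - <<'E'
from h import *
s,im,W=wrist("w1");print(s["tool_pos"],s["tool_rot"],s["gripper_width"])
for a,b in((.007,.017),(.022,.05),(.037,.05)):
    q=sel(W,a,b,[.459,.04],.07);print(len(q),q.mean(0),((q.min(0)+q.max(0))/2),np.ptp(q,axis=0),circ(q))
q=sel(W,.06,.08,[.6525,.0533],.07);print("tin",len(q),len(q) and (circ(q),q.mean(0),np.ptp(q,axis=0)))
E
```

```text
[0.45497138 0.04108297 0.15258892] [-9.69300029e-05  7.07324233e-01  7.06889250e-01  9.06921878e-05] 0.7988239120429359
8845 [0.45822991 0.04367641 0.01219658] [0.4584786  0.04188519 0.01219884] [0.09548562 0.09639123 0.00934787] (array([0.45831629, 0.04210265]), np.float64(0.035006146118436346))
694 [0.45811149 0.04383342 0.04039878] [0.45814265 0.04237571 0.03369651] [0.02126659 0.02160792 0.02223221] (array([0.45815052, 0.04330539]), np.float64(0.007989741362219634))
609 [0.45811572 0.04285849 0.04184608] [0.4580399  0.04237488 0.04092344] [0.0210611  0.02160625 0.00777836] (array([0.45811696, 0.04269839]), np.float64(0.007686587925846065))
tin 2237 ((array([0.64992918, 0.05614501]), np.float64(0.04315106831612396)), array([0.64967922, 0.05636058, 0.06685273]), array([0.09056042, 0.08919485, 0.01184614]))
```

View pics/w1.png

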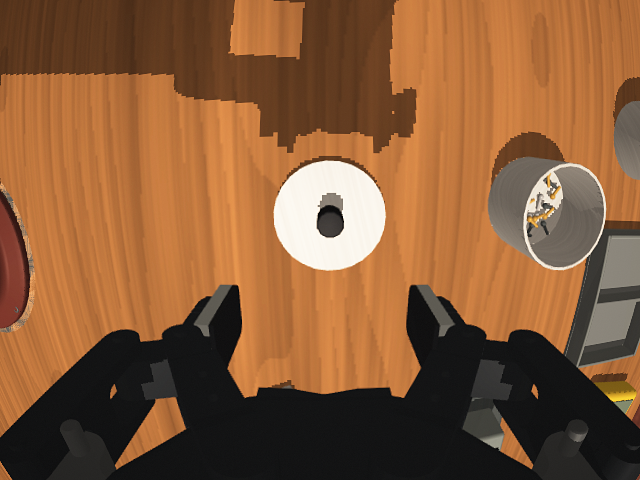

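The wrist view shows the lid at (330,215), knob clear between the fingers, and the open tin at (565,215). I go down and grip.

>>> {"op": "step_arm", "data": {"steps": [[1,3,40,0],[0,0,40,0],[0,0,30,0],[0,0,15,0],[0,0,10,0],[0,0,0,0]], "claw": 60}}

```text
time: 2.15
tool_pos: [0.472, 0.0401, 0.0233]
tool_rot: [0.006, 0.708, 0.706, 0.006]
contact_force: [-0.3, -0.9, -0.2]
gripper_width: 0.6
```

```bash
python3 -c "
from h import *
s=state();print(s['joint_pos'],s['tool_pos'],s['tool_rot'],s['gripper_width'],s['contact_force'])"
```

```text
[-7.26607574e-02 -1.36899312e-01  2.11896290e+00  2.11815457e-04
  1.14226687e+00 -6.99588392e-02] [0.47202514 0.04009715 0.02331558] [0.00645902 0.70806552 0.70609399 0.00572577] 0.6002292754968672 [-0.30349856 -0.85303339 -0.15063577]
```

>>> {"op": "step_arm", "data": {"steps": [[1,-8,0,0],[0,-6,0,0],[0,0,0,0]]}}

```text
time: 2.45
tool_pos: [0.4604, 0.0409, 0.0266]
tool_rot: [0.008, 0.708, 0.706, 0.007]
contact_force: [0.1, 0.7, -0.6]
gripper_width: 0.603
```

>>> {"op": "step_arm", "data": {"steps": [[0,-2,6,0],[0,0,4,0],[0,0,0,0]]}}

```text
time: 2.75
tool_pos: [0.4597, 0.0408, 0.0179]
tool_rot: [0.01, 0.708, 0.706, 0.009]
contact_force: [-0.2, 0.1, 0.1]
gripper_width: 0.602
```

```bash
python3 - <<'E'
from h import *
s,im,W=wrist("w2");print(s["tool_pos"],s["tool_rot"],s["gripper_width"],s["contact_force"])
q=sel(W,.007,.017,[.459,.04],.06);print(len(q),q.mean(0),((q.min(0)+q.max(0))/2),np.ptp(q,axis=0))
q=sel(W,.035,.05,[.459,.04],.02);print(len(q),((q.min(0)+q.max(0))/2),np.ptp(q,axis=0))
E
```

```text
[0.45966624 0.04081104 0.01785833] [0.01018662 0.7080634  0.70601857 0.00895743] 0.602073038935384 [-0.24801998  0.07025323  0.13606989]
21681 [0.45815235 0.04810899 0.01216831] [0.45831565 0.04211657 0.0122372 ] [0.09585138 0.09617341 0.00948679]
1981 [0.4584912  0.04271103 0.03963843] [0.02121759 0.02137652 0.00916318]
```

View pics/w2.png

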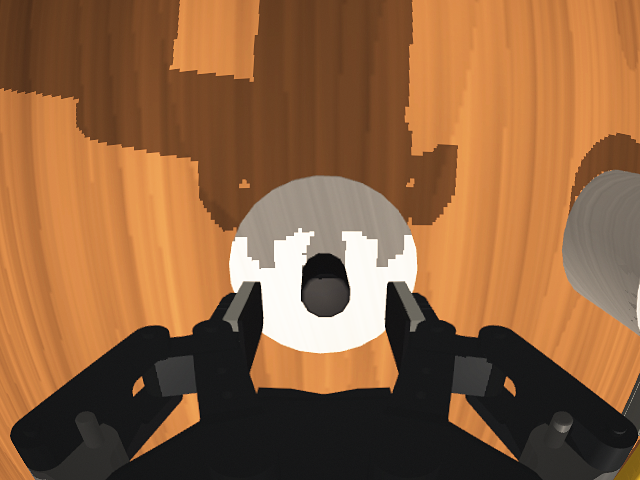

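The knob at (325,285) is between the pads with room on both sides. I close the gripper and lift a little.

>>> {"op": "step_arm", "data": {"steps": [[1,-1,0,0],[0,0,0,0],[0,0,0,0],[0,0,0,0],[0,0,0,0],[0,0,0,0]], "claw": 0}}

```text
time: 3.4
tool_pos: [0.459, 0.0419, 0.0181]
tool_rot: [0.01, 0.708, 0.706, 0.009]
contact_force: [-0.3, -0.4, 0.1]
gripper_width: 0.001
```

```bash
python3 - <<'E'
from h import *
s,im,W=wrist();im2,d=grab_frame("side")
cv2.imwrite("pics/c3.png",np.hstack([cv2.resize(im[150:480,130:530],(400,330)),cv2.resize(im2[170:330,200:390],(392,330))])[:,:,::-1])
print(state()["gripper_width"],s["tool_pos"])
q=sel(W,.007,.017,[.459,.04],.08);print(len(q),((q.min(0)+q.max(0))/2),np.ptp(q,axis=0))
E
```

```text
0.006319691804855754 [0.45899581 0.04189243 0.01807566]
19259 [0.45841984 0.0482294  0.01213363] [0.09564501 0.08390104 0.00959531]
```

View pics/c3.png

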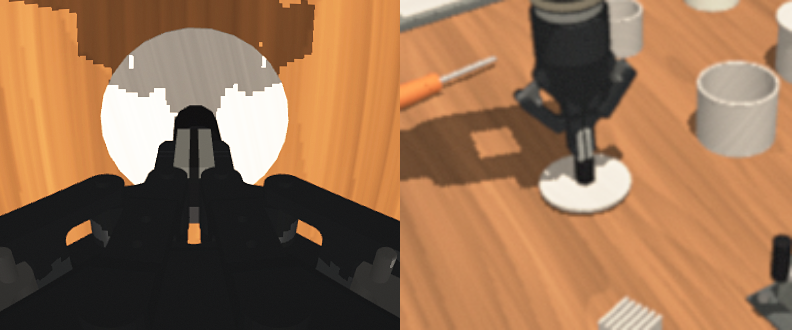

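```bash
python3 - <<'E'
from h import *
s,im,W=wrist()
for v in range(250,350,8): print(v,W[v,325-15].round(4),W[v,325].round(4),W[v,325+10].round(4),im[v,325])
im2,d=grab_frame("side");C=cloud("side",d)
for v in range(225,270,3): print(v,[(C[v,u].round(3).tolist(),im2[v,u].tolist()) for u in (288,291)])
print(s["gripper_width"],s["contact_force"],state()["joint_pos"])
E
```

```text
250 [0.451  0.0547 0.0123] [0.4584 0.0545 0.012 ] [0.4633 0.0546 0.0123] [161 149 136]
258 [0.451  0.0504 0.0118] [0.4581 0.0534 0.0212] [0.4631 0.0519 0.0168] [16 15 15]
266 [0.4511 0.0502 0.0232] [0.4579 0.0528 0.0306] [0.4624 0.0522 0.0291] [18 16 16]
274 [0.4512 0.0505 0.0343] [0.4575 0.0529 0.0409] [0.4619 0.0519 0.0384] [18 17 19]
282 [0.4513 0.0534 0.0509] [0.4572 0.0541 0.0527] [0.4611 0.0539 0.0523] [23 23 22]
290 [0.4514 0.0537 0.0595] [0.457  0.0542 0.0607] [0.4606 0.054  0.0606] [22 21 20]
298 [0.4515 0.0539 0.0671] [0.4567 0.0545 0.0684] [0.4603 0.0534 0.0664] [22 20 20]
306 [0.4515 0.0538 0.0734] [0.4565 0.0541 0.0742] [0.46   0.0534 0.0728] [23 22 21]
314 [0.4516 0.0541 0.0799] [0.4564 0.054  0.0798] [0.4596 0.0542 0.0803] [23 21 21]
322 [0.4516 0.0552 0.0874] [0.4563 0.052  0.0816] [0.4592 0.0548 0.087 ] [29 28 28]
330 [0.4517 0.0548 0.0916] [0.4563 0.0489 0.0814] [0.4589 0.0551 0.0924] [27 27 26]
338 [0.4517 0.0555 0.0975] [0.4563 0.046  0.0816] [0.4587 0.0546 0.0961] [28 27 28]
346 [0.4517 0.0551 0.1009] [0.4563 0.0435 0.0825] [0.4584 0.0551 0.1012] [28 27 27]
225 [
[... 735 characters left out ...]
.03, 0.041], [29, 28, 27])]
252 [([0.453, 0.033, 0.034], [28, 26, 30]), ([0.457, 0.026, 0.037], [26, 24, 24])]
255 [([0.453, 0.032, 0.027], [28, 27, 28]), ([0.459, 0.031, 0.025], [23, 24, 22])]
258 [([0.453, 0.034, 0.017], [46, 43, 39]), ([0.458, 0.029, 0.018], [64, 61, 56])]
261 [([0.451, 0.029, 0.012], [249, 241, 228]), ([0.457, 0.028, 0.011], [248, 240, 227])]
264 [([0.446, 0.018, 0.014], [246, 239, 227]), ([0.453, 0.019, 0.011], [246, 238, 225])]
267 [([0.442, 0.01, 0.013], [246, 239, 226]), ([0.448, 0.009, 0.012], [246, 239, 226])]
0.006319691804855754 [ 0.41453286 -0.13169487  0.35511607] [-7.07823028e-02 -1.70248575e-01  2.15837913e+00  2.14391092e-04
  1.12619058e+00 -6.79853105e-02]
```

The picture and depth show that the shut fingers end about 28 mm behind the reported TCP (tips at z≈0.046), so they closed above the knob and the lid hasn't moved. I reopen, go lower, and measure the tips.

>>> {"op": "step_arm", "data": {"steps": [[0,0,0,0],[0,0,0,0],[0,0,0,0],[0,0,0,0],[0,0,10,0],[0,0,8,0],[0,0,0,0]], "claw": 55}}

```text
time: 4.3
tool_pos: [0.4594, 0.0419, -0.0015]
tool_rot: [0.01, 0.708, 0.706, 0.009]
contact_force: [0.6, -0.7, -0.1]
gripper_width: 0.549
```

```bash
python3 - <<'E'
from h import *
s,im,W=wrist("w4");print(s["tool_pos"],s["tool_rot"],s["gripper_width"],s["contact_force"])
p=W.reshape(-1,3);g=im.reshape(-1,3).max(1)
q=p[(abs(p[:,0]-.459)<.04)&(abs(p[:,0]-.459)>.014)&(p[:,2]>.014)&(p[:,2]<.09)]
for sg in(-1,1):
    k=q[np.sign(q[:,0]-.459)==sg]; k=k[np.argsort(k[:,2])]; print(len(k),k[:12:3].round(4), k[::max(1,len(k)//8)].round(4))
q=sel(W,.035,.05,[.459,.04],.013);print(len(q),((q.min(0)+q.max(0))/2),np.ptp(q,axis=0))
im2,d=grab_frame("side");cv2.imwrite("pics/s4.png",cv2.resize(im2[170:300,220:360],None,fx=4,fy=4)[:,:,::-1])
E
```

```text
[ 0.45935247  0.04186298 -0.00154328] [0.01023448 0.70804617 0.70603478 0.00898732] 0.5486560055069581 [ 0.5900131  -0.65549267 -0.05381405]
3647 [[0.4418 0.0012 0.014 ]
 [0.4397 0.0632 0.0141]
 [0.4229 0.0615 0.0142]
 [0.4335 0.0416 0.0265]] [[0.4418 0.0012 0.014 ]
 [0.4332 0.0392 0.0391]
 [0.4333 0.0326 0.0469]
 [0.4308 0.054  0.0535]
 [0.4303 0.0545 0.0606]
 [0.4322 0.0359 0.0645]
 [0.4196 0.0551 0.073 ]
 [0.4258 0.0547 0.0783]
 [0.4236 0.0558 0.0861]]
4840 [[0.4946 0.0653 0.014 ]
 [0.4889 0.0604 0.0142]
 [0.4808 0.0435 0.0272]
 [0.4806 0.0425 0.0282]] [[0.4946 0.0653 0.014 ]
 [0.4855 0.0539 0.0432]
 [0.4895 0.0498 0.0529]
 [0.48   0.0369 0.0618]
 [0.49   0.0552 0.0687]
 [0.486  0.0567 0.0761]
 [0.4937 0.045  0.0809]
 [0.4787 0.0547 0.0826]]
2425 [0.458376   0.04216798 0.03950026] [0.02127355 0.02160843 0.00899815]
```

View pics/s4.png

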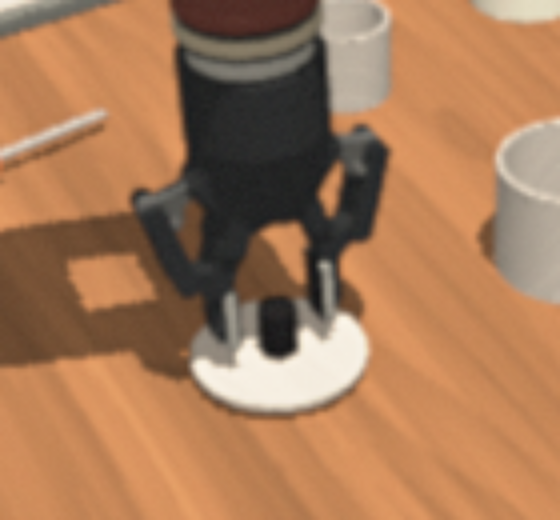

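The side view shows the pads on either side of the knob, tips at z≈0.026. I go 6 mm lower and grip.

>>> {"op": "step_arm", "data": {"steps": [[0,-1,6,0],[0,0,0,0],[0,0,0,0]], "claw": 0}}

```text
time: 4.7
tool_pos: [0.4596, 0.0418, -0.0067]
tool_rot: [0.011, 0.708, 0.706, 0.01]
contact_force: [0.3, 0.7, 3.0]
gripper_width: 0.238
```

>>> {"op": "step_arm", "data": {"steps": [[0,0,0,0],[0,0,0,0],[0,0,0,0]]}}

```text
time: 5.0
tool_pos: [0.4596, 0.0418, -0.0066]
tool_rot: [0.011, 0.708, 0.706, 0.01]
contact_force: [-0.1, 0.1, -0.3]
gripper_width: 0.237
```

>>> {"op": "step_arm", "data": {"steps": [[0,0,-15,0],[0,0,-25,0],[0,0,-25,0],[0,0,-25,0],[0,0,-15,0],[0,0,0,0]]}}

```text
time: 5.6
tool_pos: [0.454, 0.0422, 0.0997]
tool_rot: [0.009, 0.708, 0.706, 0.008]
contact_force: [0.2, -0.5, -0.6]
gripper_width: 0.237
```

>>> {"op": "step_arm", "data": {"steps": [[3,20,0,0],[3,35,0,0],[3,35,0,0],[3,35,0,0],[2,35,0,0],[0,25,0,0],[0,0,0,0]]}}

```text
time: 6.3
tool_pos: [0.6411, 0.0564, 0.0932]
tool_rot: [0.006, 0.708, 0.706, 0.005]
contact_force: [0.9, -0.2, -0.6]
gripper_width: 0.23
```

```bash
cat > lt.py <<'E'
from h import *
import sys
s,im,W=wrist();t=s["tool_pos"];print(t,s["tool_rot"],s["gripper_width"],s["contact_force"])
f0=t[2]+.0066+.012
q=sel(W,f0-.006,f0+.006,t[:2],.065);print("flange z",np.median(q[:,2]))
# fit lid rim with plane & circle of boundary
h=cv2.convexHull(q[:,:2].astype(np.float32))[:,0];h=h[h[:,1]>t[1]-.01];print("wrist lid",circ(h),"slope",np.linalg.lstsq(np.c_[q[:,:2]-t[:2],np.ones(len(q))],q[:,2],rcond=None)[0])
for c in("scene","side"):
    im,d=grab_frame(c);C=cloud(c,d);white=im.min(2)>110
    C=np.where((white&(d>0))[...,None],C,np.nan)
    q=sel(C,f0-.008,f0+.01,t[:2],.07);h=cv2.convexHull(q[:,:2].astype(np.float32))[:,0]
    print(c,"lid",len(q),circ(h),(q.min(0)+q.max(0))/2,np.ptp(q,axis=0))
    q=sel(C,.03,.074,[.6525,.0533],.07);print("   tin",len(q),(q.min(0)+q.max(0))/2,np.ptp(q,axis=0))
    if len(sys.argv)>1: cv2.imwrite(f"pics/{c}_{sys.argv[1]}.png",im[:,:,::-1])
E
python3 lt.py a
```

```text
[0.64107999 0.05641875 0.09315474] [0.00553021 0.70815557 0.70601993 0.00457821] 0.2302685475327844 [ 0.89946795 -0.2215975  -0.56818247]
flange z 0.11222864423273847
wrist lid (array([0.6389898 , 0.05681434]), np.float64(0.04787637054489333)) slope [-0.00521018 -0.00124644  0.11224052]
scene lid 515 (array([0.64102353, 0.05020419]), np.float64(0.044722276560422575)) [0.64345711 0.03645654 0.1125952 ] [0.09069817 0.05893207 0.01368124]
   tin 242 [0.65884558 0.0437241  0.05165452] [0.08321286 0.07116437 0.04314668]
side lid 605 (array([0.63555348, 0.05328095]), np.float64(0.04782287354994474)) [0.63595674 0.05301035 0.11369044] [0.09675149 0.09480807 0.01575892]
   tin 918 [0.65030727 0.0529887  0.05168444] [0.09031789 0.09482157 0.04335738]
```

>>> {"op": "step_arm", "data": {"steps": [[-1,9,0,0],[0,4,10,0],[0,1,10,0],[0,0,0,0],[0,0,0,0]]}}

```text
time: 6.95
tool_pos: [0.6497, 0.0555, 0.0703]
tool_rot: [0.004, 0.708, 0.706, 0.003]
contact_force: [0.3, -0.4, -1.2]
gripper_width: 0.23
```

```bash
python3 lt.py b; python3 - <<'E'
import cv2,numpy as np
a=cv2.imread("pics/side_b.png")[150:260,310:420];b=cv2.imread("pics/scene_b.png")[225:335,305:415]
cv2.imwrite("pics/v6.png",np.hstack([cv2.resize(i,(400,400),interpolation=cv2.INTER_CUBIC) for i in(a,b)]))
E
```

```text
[0.64970845 0.0555474  0.07026658] [0.00364488 0.70810728 0.7060898  0.00282601] 0.22970754427491455 [ 0.29058926 -0.39191859 -1.15692326]
flange z 0.08934039008169614
wrist lid (array([0.64773581, 0.05594647]), np.float64(0.04788832542404713)) slope [-0.01026566 -0.00102967  0.08934521]
scene lid 517 (array([0.65223056, 0.04697362]), np.float64(0.04303116016123582)) [0.65437074 0.03551497 0.08993646] [0.09110072 0.05858534 0.01517291]
   tin 196 [0.66809602 0.02995858 0.05203977] [0.06054396 0.04117131 0.04270403]
side lid 599 (array([0.64722698, 0.05266111]), np.float64(0.047798788742802946)) [0.64720835 0.05268921 0.09127427] [0.09508601 0.09670182 0.01480133]
   tin 654 [0.65029932 0.05203165 0.0511906 ] [0.09141157 0.09179812 0.04236756]
```

View pics/v6.png

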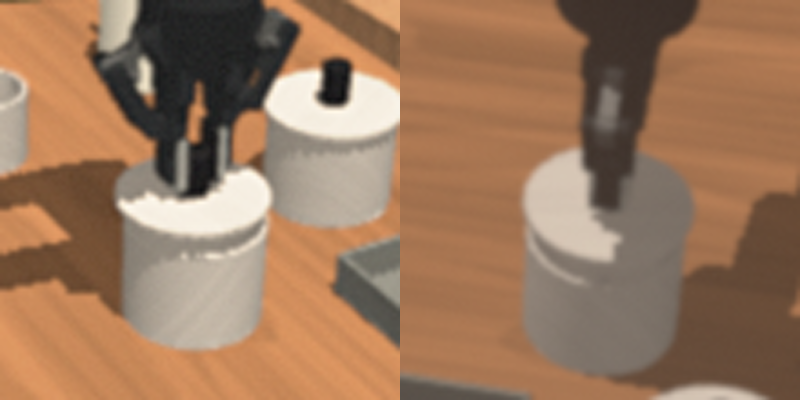

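The picture shows the lid hovering just over the tin; side view suggests it needs about +3 mm in x, and the scene view hints it sits slightly to +y. I measure both edges in both images.

```bash
cat > edge.py <<'E'
from h import *
import sys
# silhouettes: compare measured left/right columns with the projections of lid & tin circles
def ext(c,f,x,y,r,z):
    P=camera_params(c);a=np.linspace(0,2*np.pi,720);T=np.linalg.inv(P["extrinsics"])
    X=np.c_[x+r*np.cos(a),y+r*np.sin(a),0*a+z]@T[:3,:3].T+T[:3,3];u=X@P["mtx"].T;u=u[:,:2]/u[:,2:]
    return u[u[:,0].argmin()],u[u[:,0].argmax()]
lx,ly,lz=map(float,sys.argv[2:5])
for c in("scene","side"):
    im=cv2.imread(f"pics/{c}_{sys.argv[1]}.png");S=cv2.cvtColor(im,cv2.COLOR_BGR2HSV)[...,1].astype(float)
    for n,a in(("lid",(lx,ly,.048,lz)),("tin35",(.6515,.0535,.045,.030)),("tin45",(.6515,.0535,.045,.045))):
        L,Rr=ext(c,0,*a);out=[]
        for p,sg in((L,-1),(Rr,1)):
            rows=range(int(round(p[1]))-1,int(round(p[1]))+2);e=[]
            for v in rows:
                g=[S[v,int(round(p[0]))+k] for k in range(-9,10)];u=np.arange(-9,10)+int(round(p[0]))
                m=np.array(g)<80   # object unsaturated
                i=[j for j in range(18) if m[j]!=m[j+1]]
                if i:
                    j=min(i,key=lambda j:abs(u[j]-p[0]));e.append(u[j]+(80-g[j])/(g[j+1]-g[j]))
            out.append(np.median(e) if e else np.nan)
        print(c,n,"pred",L.round(1),Rr.round(1),"meas",np.round(out,1),"shift px",round(np.mean(out)-(L[0]+Rr[0])/2,2),"width",round(out[1]-out[0],1),round(Rr[0]-L[0],1))
E
python3 edge.py b .6477 .056 .0893
```

```text
scene lid pred [340.2 279.3] [387.4 281.6] meas [338.3 385.1] shift px -2.13 width 46.8 47.2
scene tin35 pred [339.2 301.6] [382.2 303.7] meas [338.8 381.8] shift px -0.41 width 43.0 43.0
scene tin45 pred [339.4 296.4] [382.8 298.4] meas [339.2 381.9] shift px -0.57 width 42.7 43.3
side lid pred [340.4 202.2] [383.3 203.4] meas [341.  nan] shift px nan width nan 42.9
side tin35 pred [343.3 224.2] [382.4 225.4] meas [343.3 382. ] shift px -0.23 width 38.7 39.0
side tin45 pred [343.4 218.8] [382.8 220. ] meas [343.4 382.4] shift px -0.18 width 39.0 39.3
```

>>> {"op": "step_arm", "data": {"steps": [[1,4,0,0],[0,0,0,0],[0,0,4,0],[0,0,0,0]]}}

```text
time: 7.5
tool_pos: [0.6553, 0.0567, 0.0681]
tool_rot: [0.005, 0.708, 0.706, 0.004]
contact_force: [-0.3, -0.5, -1.2]
gripper_width: 0.236
```

>>> {"op": "step_arm", "data": {"steps": [[0,-2,0,0],[0,0,0,0]]}}

```text
time: 7.7
tool_pos: [0.6531, 0.0567, 0.0679]
tool_rot: [0.005, 0.708, 0.706, 0.004]
contact_force: [0.3, 0.0, -2.0]
gripper_width: 0.235
```

```bash
python3 lt.py c; python3 edge.py c .651 .054 .087
```

```text
[0.65306933 0.05672167 0.06789129] [0.0047281  0.70804077 0.70614519 0.00385678] 0.23457439498591579 [ 0.26560158  0.00630324 -1.97727327]
flange z 0.08696871277820795
wrist lid (array([0.65099396, 0.05720382]), np.float64(0.047829718410651666)) slope [-0.00762789 -0.00116062  0.086974  ]
scene lid 530 (array([0.65475733, 0.04964684]), np.float64(0.04476028939736627)) [0.65662096 0.03728753 0.08679807] [0.09171443 0.05952775 0.01334527]
   tin 159 [0.66618    0.02337365 0.0511768 ] [0.06044153 0.0280175  0.04190293]
side lid 594 (array([0.651449  , 0.05448169]), np.float64(0.04800907512553814)) [0.65176576 0.05458435 0.08850853] [0.09644739 0.09547801 0.0131531 ]
   tin 649 [0.65036882 0.05337206 0.05100505] [0.09125577 0.09388166 0.04199716]
scene lid pred [338.9 281. ] [386.2 283.4] meas [338.5 385.3] shift px -0.66 width 46.7 47.2
scene tin35 pred [339.2 301.6] [382.2 303.7] meas [338.8 381.7] shift px -0.41 width 42.9 43.0
scene tin45 pred [339.4 296.4] [382.8 298.4] meas [339.2 381.9] shift px -0.58 width 42.7 43.3
side lid pred [342.1 203. ] [385.  204.3] meas [342.1   nan] shift px nan width nan 42.9
side tin35 pred [343.3 224.2] [382.4 225.4] meas [343.2 381.9] shift px -0.27 width 38.7 39.0
side tin45 pred [343.4 218.8] [382.8 220. ] meas [343.4 382.4] shift px -0.18 width 39.0 39.3
```

The lid and tin agree within about 1 mm. I lower it gently.

>>> {"op": "step_arm", "data": {"steps": [[0,0,4,0],[0,0,4,0],[0,0,0,0]]}}

```text
time: 8.15
tool_pos: [0.6536, 0.0566, 0.0596]
tool_rot: [0.005, 0.708, 0.706, 0.004]
contact_force: [0.7, -0.1, -1.2]
gripper_width: 0.235
```

>>> {"op": "step_arm", "data": {"steps": [[0,0,2,0],[0,0,2,0],[0,0,0,0]]}}

```text
time: 8.45
tool_pos: [0.6537, 0.0566, 0.0552]
tool_rot: [0.005, 0.708, 0.706, 0.004]
contact_force: [-1.7, -0.2, -0.1]
gripper_width: 0.234
```

>>> {"op": "step_arm", "data": {"steps": [[0,0,1,0],[0,0,0,0]]}}

```text
time: 8.65
tool_pos: [0.6541, 0.0566, 0.0554]
tool_rot: [0.005, 0.708, 0.706, 0.004]
contact_force: [0.6, 0.7, -0.7]
gripper_width: 0.236
```

>>> {"op": "step_arm", "data": {"steps": [[0,0,0,0],[0,0,0,0],[0,0,0,0],[0,0,0,0]], "claw": 50}}

```text
time: 9.05
tool_pos: [0.6548, 0.0566, 0.0557]
tool_rot: [0.006, 0.708, 0.706, 0.005]
contact_force: [-0.0, -0.6, 0.8]
gripper_width: 0.5
```

>>> {"op": "step_arm", "data": {"steps": [[0,0,-10,0],[0,0,-20,0],[0,0,-35,0],[0,0,-35,0],[0,0,-20,0],[0,0,0,0]]}}

```text
time: 9.65
tool_pos: [0.6523, 0.0567, 0.1819]
tool_rot: [0.005, 0.708, 0.706, 0.005]
contact_force: [0.9, -0.1, 0.1]
gripper_width: 0.498
```

```bash
python3 - <<'E'
from h import *
s,im,W=wrist("w7");t=s["tool_pos"];print(t,s["tool_rot"],s["contact_force"],s["gripper_width"],s["joint_pos"])
q=sel(W,.068,.08,[.651,.055],.055);print("wrist lid",(q.min(0)+q.max(0))/2,np.ptp(q,axis=0),"slope",np.linalg.lstsq(np.c_[q[:,:2]-t[:2],np.ones(len(q))],q[:,2],rcond=None)[0])
q=sel(W,.02,.055,[.651,.055],.06);print("tin wall",len(q))
ims=[]
for c in("scene","side"):
    im,d=grab_frame(c);cv2.imwrite(f"pics/{c}_d.png",im[:,:,::-1]);C=cloud(c,d);g=(im.min(2)>100)&(d>0)
    C=np.where(g[...,None],C,np.nan);q=sel(C,.066,.084,[.651,.053],.06);print(c,len(q),(q.min(0)+q.max(0))/2,np.median(q[:,2]))
E
python3 edge.py d .651 .053 .074
```

```text
[0.65231103 0.05674905 0.18186307] [0.00549988 0.70808343 0.70609266 0.00455719] [ 0.8950508  -0.06853865  0.07993249] 0.498099817976843 [-2.63273447e-02  1.26446372e-01  1.57368744e+00 -9.88514527e-04
  1.42720713e+00 -2.33774206e-02]
wrist lid [0.65206091 0.05701877 0.07434262] [0.09545522 0.09606332 0.01108459] slope [-0.00054749 -0.0004579   0.07419285]
tin wall 0
scene 1060 [0.6545315  0.05440684 0.07404279] 0.0740435484409111
side 730 [0.65242001 0.05507686 0.07493573] 0.0739328218194672
scene lid pred [338.3 285.7] [385.2 288.1] meas [338.1 385.4] shift px 0.06 width 47.3 46.9
scene tin35 pred [339.2 301.6] [382.2 303.7] meas [338.8 381.6] shift px -0.51 width 42.7 43.0
scene tin45 pred [339.4 296.4] [382.8 298.4] meas [339.2 382.2] shift px -0.44 width 43.0 43.3
side lid pred [342.2 208.1] [384.8 209.4] meas [341.8 385. ] shift px -0.14 width 43.2 42.6
side tin35 pred [343.3 224.2] [382.4 225.4] meas [343.3 382. ] shift px -0.24 width 38.7 39.0
side tin45 pred [343.4 218.8] [382.8 220. ] meas [343.8 382.4] shift px 0.01 width 38.7 39.3
```

View pics/side_d.png

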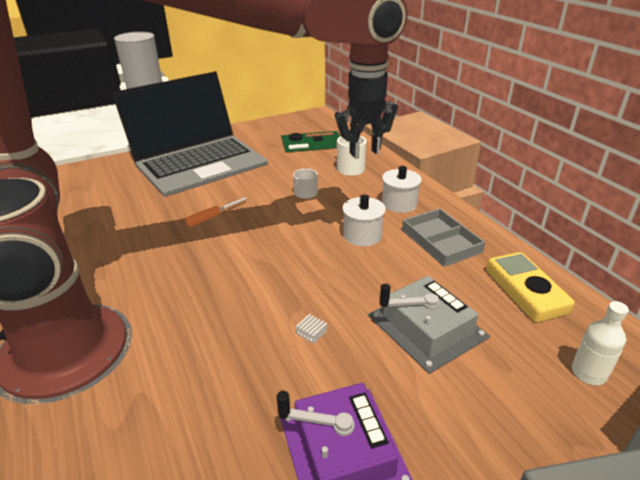

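The lid is seated: flange at z=0.074, slope about 0, and lid and tin concentric within about 1–2 mm. Bystanders are unmoved, and the lever is at rest at (385,295). Now I go to the counter and turn the jaws along y.

>>> {"op": "step_arm", "data": {"steps": [[-30,-12,0,0],[-42,-18,0,8.5],[-42,-10,0,8.5],[-42,-4,0,8.5],[-40,2,0,8.5],[-40,8,0,8.5],[0,0,0,8.5],[0,0,0,8.5]]}}

```text
time: 10.6
tool_pos: [0.5404, -0.1727, 0.1547]
tool_rot: [-0.007, 0.967, 0.255, -0.011]
contact_force: [-0.4, 0.7, 0.3]
gripper_width: 0.498
```

>>> {"op": "step_arm", "data": {"steps": [[0,0,0,8.5],[0,0,0,8.5],[0,0,0,8.5],[0,0,0,5],[0,0,0,0]]}}

```text
time: 11.1
tool_pos: [0.5327, -0.1709, 0.141]
tool_rot: [-0.008, 1.0, -0.012, -0.022]
contact_force: [0.2, -0.4, -0.5]
gripper_width: 0.497
```

```bash
python3 - <<'E'
from h import *
s,im,W=wrist("w8");t=s["tool_pos"];w,a,b,c=s["tool_rot"];print(t,s["joint_pos"]);print(R.from_quat([a,b,c,w]).as_matrix().round(3))
q=sel(W,.097,.112,[.528,-.226],.03);print("knob top wrist",len(q),len(q) and ((q.min(0)+q.max(0))/2,np.ptp(q,axis=0)))
q=sel(W,.05,.06,[.605,-.257],.09);print("top",len(q),cv2.minAreaRect(q[:,:2].astype(np.float32)))
q=sel(W,.097,.112,[.4,-.38],.12);print("purple knob",len(q),len(q) and ((q.min(0)+q.max(0))/2,np.ptp(q,axis=0)))
E
```

```text
[ 0.53270901 -0.17089405  0.14099599] [-0.4418564  -0.02020828  1.79635548 -0.00293317  1.41235646  1.15338302]
[[ 0.999 -0.024 -0.044]
 [-0.024 -1.     0.017]
 [-0.044 -0.016 -0.999]]
knob top wrist 715 (array([ 0.52580752, -0.2225675 ,  0.10217172]), array([0.01685414, 0.01749487, 0.01024932]))
top 21750 ((0.6037203073501587, -0.25506871938705444), (0.11084657162427902, 0.1300840526819229), 6.407740592956543)
purple knob 0 0
```

View pics/w8.png

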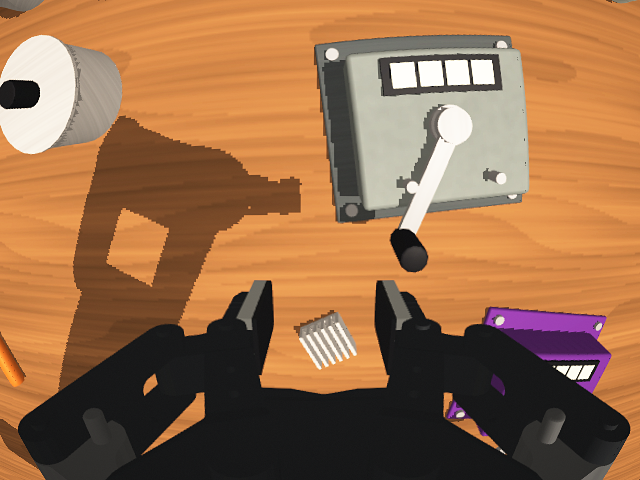

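Grey counter at upper right: lever pivot at (455,125), knob at (412,255), resting against the left pin. The purple one is at lower right. I check the purple counter's distance from the sweep before descending.

```bash
python3 - <<'E'
from h import *
for c in("scene","side"):
    z=np.load(f"pics/{c}0.npz");C=cloud(c,z["d"]);hsv=cv2.cvtColor(z["im"],cv2.COLOR_RGB2HSV);m=(hsv[...,0]>125)&(hsv[...,0]<160)&(hsv[...,1]>90)&(z["d"]>0)
    q=C[m];q=q[(q[:,2]<.1)&(q[:,2]>-.01)];k=q[q[:,2]>.05];print(c,"purple top",cv2.minAreaRect(k[:,:2].astype(np.float32)),"all",np.percentile(q,[1,99],axis=0).round(3))
    r=slice(160,182),slice(224,242)
    if c=="side": r=slice(390,420),slice(272,292)
    p=C[r].reshape(-1,3);p=p[(z["im"][r].reshape(-1,3).max(1)<60)&(p[:,2]>.07)&(p[:,2]<.12)];print("knob",p.mean(0))
E
```

```text
scene purple top ((0.35060304403305054, -0.40123072266578674), (0.1321536898612976, 0.1117255911231041), 80.50894927978516) all [[ 0.298 -0.484  0.003]
 [ 0.428 -0.317  0.06 ]]
knob [nan nan nan]
side purple top ((0.3327624499797821, -0.4004673659801483), (0.1303616166114807, 0.13478100299835205), 80.47381591796875) all [[ 0.274 -0.474  0.004]
 [ 0.422 -0.331  0.059]]
knob [ 0.27688446 -0.35419204  0.0934277 ]<stdin>:7: RuntimeWarning: Mean of empty slice.
  ret = um.true_divide(
```

>>> {"op": "step_arm", "data": {"steps": [[-2,25,0,0],[-2,25,0,0],[0,3,0,0],[0,0,0,0]], "claw": 45}}

```text
time: 11.55
tool_pos: [0.5251, -0.2229, 0.1351]
tool_rot: [-0.011, 1.0, -0.007, -0.025]
contact_force: [-0.6, -0.6, -0.1]
gripper_width: 0.451
```

>>> {"op": "step_arm", "data": {"steps": [[2,1,20,0],[1,0,20,0],[0,0,10,0],[0,0,0,0]]}}

```text
time: 11.95
tool_pos: [0.5259, -0.2199, 0.0831]
tool_rot: [-0.012, 1.0, -0.004, -0.025]
contact_force: [-0.9, 0.0, -0.2]
gripper_width: 0.45
```

```bash
python3 - <<'E'
from h import *
s,im,W=wrist("w9");print(s["tool_pos"],s["tool_rot"],s["contact_force"])
q=sel(W,.085,.112,[.526,-.2225],.012);print("knob top wrist",len(q),len(q) and ((q.min(0)+q.max(0))/2,np.ptp(q,axis=0)))
E
```

```text
[ 0.52586633 -0.21985248  0.0831223 ] [-0.01173265  0.99959664 -0.00437447 -0.0254905 ] [-0.91551803  0.00269343 -0.17405016]
knob top wrist 1728 (array([ 0.52593721, -0.22278289,  0.09590013]), array([0.01773944, 0.01796879, 0.02166242]))
```

View pics/w9.png

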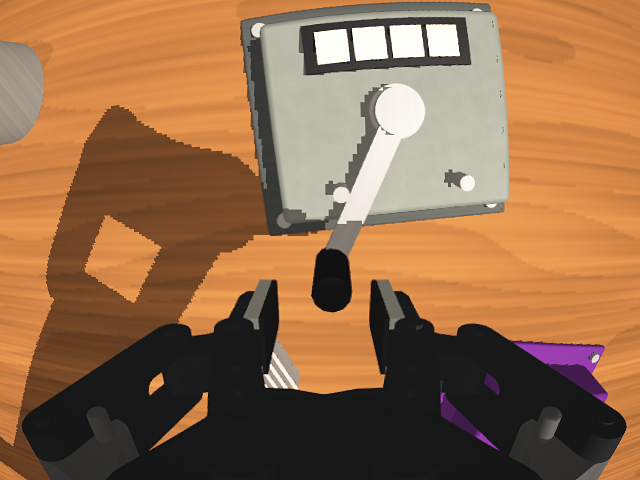

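The knob at (332,295) is centred between the pads. I lower the open jaws around it.

>>> {"op": "step_arm", "data": {"steps": [[1,2,12,0],[1,0,12,0],[0,0,6,0],[0,0,0,0]]}}

```text
time: 12.4
tool_pos: [0.5284, -0.2217, 0.0537]
tool_rot: [-0.011, 1.0, -0.004, -0.023]
contact_force: [-0.6, 1.0, 0.4]
gripper_width: 0.449
```

>>> {"op": "step_arm", "data": {"steps": [[-1,0,0,0],[0,0,0,0],[-3,15,0,0],[-2,15,0,0],[0,10,0,0],[0,0,0,0]], "claw": 29}}

```text
time: 13.0
tool_pos: [0.5206, -0.2639, 0.0533]
tool_rot: [-0.012, 1.0, -0.004, -0.024]
contact_force: [-0.1, 2.8, -0.8]
gripper_width: 0.29
```

>>> {"op": "step_arm", "data": {"steps": [[2,12,0,0],[4,12,0,0],[4,10,0,0],[2,5,0,0],[0,3,0,0],[0,0,0,0]]}}

```text
time: 13.6
tool_pos: [0.5343, -0.3069, 0.0517]
tool_rot: [-0.016, 1.0, -0.005, -0.024]
contact_force: [-2.6, 4.7, 1.4]
gripper_width: 0.29
```

>>> {"op": "step_arm", "data": {"steps": [[1,3,0,0],[1,3,0,0],[0,2,0,0],[0,0,0,0]]}}

```text
time: 14.0
tool_pos: [0.5341, -0.3054, 0.0512]
tool_rot: [-0.027, 0.999, -0.003, -0.029]
contact_force: [-1.7, 4.2, 0.6]
gripper_width: 0.286
```

```bash
cat > lev.py <<'E'
from h import *
s,im,W=wrist();print(s["time"],s["tool_pos"],s["contact_force"])
im2,d=grab_frame("side")
cv2.imwrite("pics/v10.png",np.hstack([cv2.resize(im2[260:370,350:500],(545,400)),cv2.resize(im[0:330,200:500],(255,280))[[*range(280)]+[0]*120]])[:,:,::-1])
for n,P in(("wrist",W),("side",cloud("side",d)),("scene",cloud("scene",grab_frame("scene")[1]))):
    p=sel(P,.061,.075,[.6067,-.2562],.07);r=p[:,:2]-[.6067,-.2562];h=np.hypot(*r.T)
    p=p[(h>.015)&(h<.068)];r=r[(h>.015)&(h<.068)]
    a=np.mod(np.arctan2(r[:,1],r[:,0]),2*np.pi)-(np.pi+.112)+.5
    H,e=np.histogram(a,np.arange(-.5,1.8,.1));print(n,dict(zip(e[:-1].round(1).tolist(),H.tolist())))
E
python3 lev.py
```

```text
14.0 [ 0.53408697 -0.30542735  0.05119121] [-1.70677079  4.17171376  0.64859921]
wrist {-0.5: 0, -0.4: 1, -0.3: 106, -0.2: 260, -0.1: 0, -0.0: 2, 0.1: 7, 0.2: 5, 0.3: 0, 0.4: 11, 0.5: 39, 0.6: 108, 0.7: 269, 0.8: 876, 0.9: 1176, 1.0: 1154, 1.1: 513, 1.2: 137, 1.3: 0, 1.4: 0, 1.5: 0, 1.6: 0}
side {-0.5: 0, -0.4: 0, -0.3: 4, -0.2: 13, -0.1: 12, -0.0: 0, 0.1: 0, 0.2: 0, 0.3: 0, 0.4: 0, 0.5: 0, 0.6: 0, 0.7: 1, 0.8: 1, 0.9: 0, 1.0: 0, 1.1: 1, 1.2: 0, 1.3: 0, 1.4: 0, 1.5: 0, 1.6: 0}
scene {-0.5: 1, -0.4: 0, -0.3: 12, -0.2: 6, -0.1: 0, -0.0: 0, 0.1: 0, 0.2: 0, 0.3: 0, 0.4: 0, 0.5: 0, 0.6: 0, 0.7: 0, 0.8: 8, 0.9: 27, 1.0: 25, 1.1: 27, 1.2: 13, 1.3: 5, 1.4: 0, 1.5: 0, 1.6: 0}
```

View pics/v10.png

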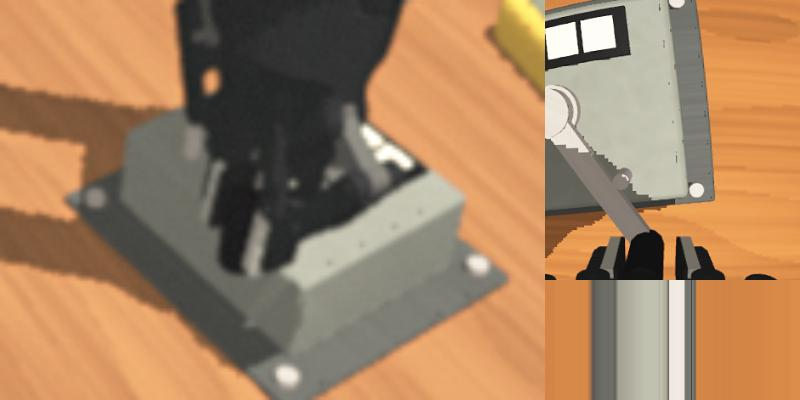

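The wrist crop shows the arm against or almost against the far pin, with an angle estimate of about 1.0. I push once more and read the force under load.

>>> {"op": "step_arm", "data": {"steps": [[1,5,0,0],[1,6,0,0]]}}

```text
time: 14.35
tool_pos: [0.5346, -0.3065, 0.0505]
tool_rot: [-0.038, 0.999, -0.003, -0.033]
contact_force: [-6.8, 27.1, 14.9]
gripper_width: 0.293
```

The push met 27 N, well above the 4.5 N spring, so the lever is on its stop. I let it swing back along the arc.

>>> {"op": "step_arm", "data": {"steps": [[-3,-12,0,0],[-6,-15,0,0],[-2,-15,0,0],[0,-15,0,0],[2,-15,0,0],[3,-10,0,0],[0,0,0,0]]}}

```text
time: 15.05
tool_pos: [0.5312, -0.2203, 0.0579]
tool_rot: [-0.035, 0.999, -0.002, -0.03]
contact_force: [-0.2, 0.3, 0.2]
gripper_width: 0.293
```

Force is about zero. I open wider and lift straight up.

>>> {"op": "step_arm", "data": {"steps": [[0,0,0,0],[0,0,0,0],[0,1,-15,0],[0,2,-20,0],[0,2,-25,0],[0,2,-35,0],[0,2,-35,0],[0,0,0,0]], "claw": 55}}

```text
time: 15.85
tool_pos: [0.5393, -0.2441, 0.1966]
tool_rot: [-0.033, 0.999, -0.004, -0.029]
contact_force: [0.9, -0.5, -0.4]
gripper_width: 0.554
```

```bash
python3 lev.py; python3 - <<'E'
from h import *
ims=[]
for c in("scene","side"):
    im,d=grab_frame(c);C=cloud(c,d);cv2.imwrite(f"pics/{c}_e.png",im[:,:,::-1]);ims.append(cv2.resize(im,(400,300)))
    g=(im.min(2)>100)&(d>0);q=sel(np.where(g[...,None],C,np.nan),.066,.084,[.651,.053],.06);print(c,(q.min(0)+q.max(0))/2,np.median(q[:,2]))
cv2.imwrite("pics/fin.png",np.hstack(ims)[:,:,::-1])
E
python3 edge.py e .651 .053 .074
```

```text
15.85 [ 0.53934182 -0.24409893  0.19662277] [ 0.89220311 -0.50513956 -0.43122986]
wrist {-0.5: 4, -0.4: 5, -0.3: 64, -0.2: 174, -0.1: 334, -0.0: 332, 0.1: 140, 0.2: 36, 0.3: 10, 0.4: 3, 0.5: 5, 0.6: 5, 0.7: 4, 0.8: 3, 0.9: 2, 1.0: 16, 1.1: 71, 1.2: 4, 1.3: 0, 1.4: 0, 1.5: 0, 1.6: 0}
side {-0.5: 0, -0.4: 0, -0.3: 7, -0.2: 21, -0.1: 42, -0.0: 52, 0.1: 64, 0.2: 23, 0.3: 13, 0.4: 5, 0.5: 3, 0.6: 1, 0.7: 1, 0.8: 2, 0.9: 2, 1.0: 1, 1.1: 23, 1.2: 8, 1.3: 0, 1.4: 2, 1.5: 1, 1.6: 2}
scene {-0.5: 0, -0.4: 1, -0.3: 11, -0.2: 26, -0.1: 39, -0.0: 25, 0.1: 17, 0.2: 5, 0.3: 2, 0.4: 1, 0.5: 0, 0.6: 0, 0.7: 0, 0.8: 0, 0.9: 0, 1.0: 0, 1.1: 6, 1.2: 12, 1.3: 1, 1.4: 0, 1.5: 0, 1.6: 0}
scene [0.65513156 0.05429994 0.07330217] 0.0740343411505357
side [0.65180945 0.05637007 0.07368976] 0.07385634142491304
scene lid pred [338.3 285.7] [385.2 288.1] meas [338.1 385.4] shift px 0.04 width 47.3 46.9
scene tin35 pred [339.2 301.6] [382.2 303.7] meas [338.8 381.5] shift px -0.53 width 42.7 43.0
scene tin45 pred [339.4 296.4] [382.8 298.4] meas [339.2 382.1] shift px -0.47 width 43.0 43.3
side lid pred [342.2 208.1] [384.8 209.4] meas [342.2 385.1] shift px 0.14 width 42.9 42.6
side tin35 pred [343.3 224.2] [382.4 225.4] meas [343.2 381.9] shift px -0.26 width 38.7 39.0
side tin45 pred [343.4 218.8] [382.8 220. ] meas [343.9 382.4] shift px 0.06 width 38.6 39.3
```

View pics/fin.png

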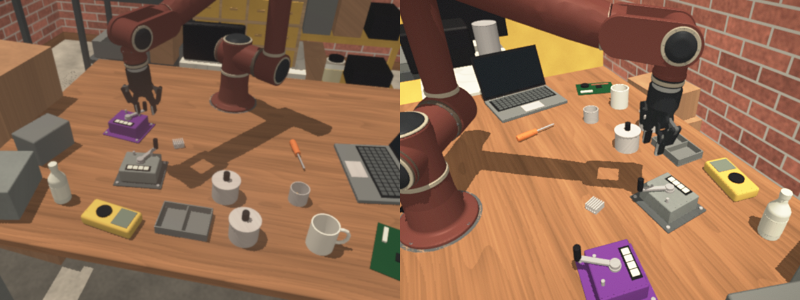

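The picture shows the lid still on the tin, the lever back at rest and clear of the gripper, and the bystanders in place. I hand the job in.

```bash
python3 -c "
from plant import *
print(job_done(),state()['time'])"
```

```text
the job is handed in; nothing more can be done
the job is handed in; nothing more can be done
```

I set the lid on the larger tin, swung the grey counter's lever to its stop and let it spring back. I handed the job in at about 16 s, and no verdict was given.

**Lid:** It sits fully down and level. The flange top is at z = 0.074 m as expected, with a slope under 0.001 rad just after release. It is centred on the tin to about 1–2 mm.

**Lever:** At the end of the swing I measured about 1.0 rad, and a last push met 27 N against the 4.5 N spring, so I take it as on the stop. Afterwards it measured about 0 rad, good to roughly 0.1 rad, which is coarser than the 0.08 limit. In the last picture the gripper is clear of it.

**Bystanders:** The small tin, screwdriver and heatsink look unmoved in the last picture; I did not measure them again.

**What disagreed:**
- **First grip:** The first grip closed on air above the knob without moving the lid. The fingertips are about 28 mm behind the reported TCP, so I went lower and regripped.
- **Wrist camera:** It read y about 2–4 mm higher than the two fixed cameras. I aligned the lid by comparing it with the tin in the fixed cameras' views.

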